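# Gauge a ferrule on the die selector and point out its crimping dies

## Task

Find out which crimping die set fits the ferrule on the die selector's gauging pin: push the cam lever by its upright black grip gently round to the left until the ferrule stops the cam, and leave it there. Then show the fitter the die set that the lever's tip now faces: point at it with the fingertips about 2 cm above the middle of its top, hold still there for three seconds and finish still pointing. Touch nothing but the lever, and grasp, lift or shift nothing else.

Things in the scene. Friction and masses are not known exactly. Their poses are not given: they have to be found in the camera images.
- selector: Die selector fixed on the bench: grey plate 360 x 300 x 10 mm. Origin on the bench top under the lever's pivot (screw, 37 mm high); x runs from the pivot towards the die bays, away from the robot, y left, z up. Plate: x -80 to +280, y -150 to +150 mm. Gauging pin at x -43, y 0; two storage pins at x -40, y +95 and -95 mm. Bay rails 8 mm above the plate.
- cam_lever (a joint): Angle (rad) of the flat steel lever about the pivot: 0 open (lever 0.80 right of the selector's x axis), grows as it is pushed left, anticlockwise from above; limit 1.3. Starts at 0 to 0.15, drags under 1 N at the grip, stays where left. Its round cam is stopped by the ferrule on the gauging pin: large at about 0.42, medium 0.85, small 1.20. 4 to 8 N at the grip brings it home.
- lever_grip (a point): Middle of the lever's upright black grip: 17 mm thick, 115 mm from the pivot, standing from 29 to 71 mm above the bench; this point is 50 mm above the bench. Below it the lever is 14 mm wide and its top is 27 mm above the bench.
- gauge_pin (a point): Foot of the gauging pin, on the plate's top (10 mm above the bench). The pin is 31 mm high; the ferrule that stands over it is the one to be gauged.
- ferrule_small: Zinc-grey tube-shaped crimp ferrule, 21 mm outside, 36 mm high, standing over one of the three pins with about 0.5 mm play; origin at the centre of its foot. Which ferrule is on the gauging pin differs from run to run.
- ferrule_medium: The same, 36 mm outside, 42 mm high.
- ferrule_large: The same, 51 mm outside, 48 mm high.
- die_top_left (a point): Centre of the top of the die set in the left bay: a dark grey ridged block of crimping dies, 96 mm long (pointing at the pivot) x 49 mm wide x 47 mm high, loose in its bay; the bay lies 230 mm from the pivot, +0.40 rad from the selector's x axis (positive left), where the lever points at joint value 1.20; this point is 57 mm above the bench, z up.
- die_set_left: The same die set in the left bay; origin at the centre of its underside, y axis along its length.
- die_top_middle (a point): Centre of the top of the die set in the middle bay: a dark grey ridged block of crimping dies, 96 mm long (pointing at the pivot) x 49 mm wide x 47 mm high, loose in its bay; the bay lies 230 mm from the pivot, +0.05 rad from the selector's x axis (positive left), where the lever points at joint value 0.85; this point is 57 mm above the bench, z up.
- die_set_middle: The same die set in the middle bay; origin at the centre of its underside, y axis along its length.
- die_top_right (a point): Centre of the top of the die set in the right bay: a dark grey ridged block of crimping dies, 96 mm long (pointing at the pivot) x 49 mm wide x 47 mm high, loose in its bay; the bay lies 230 mm from the pivot, -0.39 rad from the selector's x axis (positive left), where the lever points at joint value 0.41; this point is 57 mm above the bench, z up.
- die_set_right: The same die set in the right bay; origin at the centre of its underside, y axis along its length.
- coupler: Loose quick coupler with a red sleeve, 26 x 58 x 27 mm, a bystander on the bench beside the selector; origin at the centre of its underside.
- sleeve: Loose turned steel sleeve, 53 mm across, 46 mm high, a bystander on the bench beside the selector; origin at the centre of its underside.
- elbow: Loose pipe elbow, 65 x 67 x 24 mm, a bystander on the bench beside the selector; origin at the centre of its underside.
- die_piece: Loose single die segment, 44 x 23 x 42 mm, a bystander on the bench beside the selector; origin at the centre of its underside.
- nipple: Loose brass hex nipple, 31 x 59 x 27 mm, a bystander on the bench beside the selector; origin at the centre of its underside.
There are look-alikes about, which are no part of the job. Leave any brown, purple or yellow look-alike of the die_set_middle alone.

How it is judged:
By the outcome, as a careful person would: the job done as asked, in the order asked, and still so for the second after the job is handed in, with the robot touching nothing.
It also fails if it takes over 48 s, if anything falls off the work surface, if the arm or the gripper's body presses on something with over 40 N, if the wrist force passes 120 N, or if a joint passes its speed limit or range.

## Robot

A 7-joint arm with a two-finger parallel gripper is mounted at the origin on a cart in front of the work surface, level with it; the furniture and walls round the work are solid. World frame = base frame: x ahead of the robot, y to its left, z up, the work surface at z = 0. Lengths are in m, angles in rad, forces in N, time in s.
With the tool pointing down it reaches from about 0.35 to 0.9 m from the base axis. Payload 8.1 kg.
Tool frame: the origin (TCP) lies midway between the tips of the shut fingers; the grasp point (between the pads) lies 19 mm behind it (r.grasp_offset is the distance from the TCP to the grasp point, in m); z points along the fingers, y is the line along which they close (so a half turn about z gives the same grasp; the last joint's range is limited). The gripper opens to 92 mm and grips with 3 to 60 N. Pads are 19 mm wide; open, the fingers measure 130 mm over their backs; the gripper's body (75 mm by 190 mm) begins 47 mm behind the grasp point.
Start: joints at [1.012, 0.434, 0.025, 1.573, -0.012, 1.134, -0.075], TCP at [0.275, -0.561, 0.227] pointing down, gripper open.
Joint ranges: [-2.62, 2.62], [-0.44, 2.09], [-1.27, 1.32], [0.08, 2.57], [-1.32, 4.46], [0.12, 2], [-2.74, 2.74]. Speed limits (rad/s): [2.22, 2.22, 3.01, 3.01, 3.14, 3.14, 3.14].

## Interface

Orientations are given as a unit quaternion [w, x, y, z].
In Python, from rig import r, cams, nets gives the robot as it stands. The module is installed in compiled form; this text tells all that it offers.
- The arm moves only by the tool drive_tool, never from a script. Its argument "steps" is a list of rows, each a list of 3 entries, a list of its own where there are three numbers: the turn, a rotation vector about the tool's x, y, z in degrees, then the shift along the tool's x, y, z in cm, then the closure, from -1 (fully open) to 1 (shut). A call has 1 to 20 rows; each row shifts and turns the commanded pose from where the row before left it, along the tool's axes as they then stand; what a row does not reach is not made up. A row lasts 1/10 s, in which the tool goes at most 50 mm and 8.59 degrees, less where a joint would pass 70% of its speed; a pose out of reach is approached as far as the arm can. A call is refused whole if a number of a shift passes 5 or a number of a turn 8.59, either way. A call with a gripper value outside its range is refused whole. The fingers move at their own pace and stop on an object; "squeeze" is the grip in N (left out, the last holds). Time passes only in rows, so rows that do not move let the fingers close. It gives the time, the measured TCP pose, the force, the opening and the grip force at its end, in the units of the state.
- r.get_state(): the state, without advancing time (a new reading comes with each control period).
- cams.get_image(name): name is "side" or "top" or "wrist"; returns a dict with "img" (420x560x3 uint8, red, green, blue), "mtx" (3x3 intrinsics, pixels), "k1" (the pictures are not rectified: a ray, as slopes to the right and down, at radius r is drawn at 1 + k1 r^2 times it, then the intrinsics apply), "cam_to_world" (4x4, takes a point from camera to world coordinates); the wrist camera has in their place "hand_eye" (4x4, takes a point from camera to tool coordinates, whose origin is the TCP and whose axes are the flange's). Camera axes: x right, y down, z forward; pixel columns grow to the right and rows downward; lengths in m; the calibration is good to about 2 mm. A picture is of the moment at which its call begins: read the wrist's pose just before it. There is no depth.
- r.close_job(): hands the job in; it is judged then, once.
Trained networks look in a picture, given as the dict that the camera call returned (one of the last four; its "shot" number tells which), for a name from the list of things; names that differ only in an ending like _2 or _b are one class to them, and where a whole thing is asked for, a point or a joint stands for the part that bears it (a point fixed in the world has none). Each returns a list of dicts, best first, with "p" (0 to 1); they miss things now and then, are a little off and sometimes report something else, mostly with a low value. They report only what shows in the picture. A call takes as long as a camera call. They do not tell look-alikes from the thing itself.
- nets.find_in(label, picture): "location" ([x, y, z] in m, in the coordinates of the camera as it stood for that picture, good to about 4 mm: the middle of the surface that is visible of it).
- nets.trace(label, picture): "pixels" (420x560 bool, what is visible of it).
- nets.place_of(label, picture): "location" ([x, y, z] in m, in the coordinates of the camera as it stood for that picture, good to about 4 mm: a listed point, or the origin of a listed thing).
The state is a dict: "t": time; "q": joint angles; "qd": joint speeds; "joint_torque": joint torques, N m; "eef_pos": TCP position; "orientation": TCP orientation; "force": force on the tool from outside, world axes, zero at the start; "torque": the same for the moment, N m; "gripper_width": opening from 0.0 (shut) to 1.0 (fully open); "finger_force": force on a finger pad.
Only numpy, scipy, OpenCV 4.12 (cv2) and the standard library are available. Lean on these libraries where they do the work, as an engineer would, in place of code of your own. Each camera call takes 0.05 s, during which the arm holds its last target. There are 200 camera calls.

## Working session

There is one attempt and no reset: what is moved stays moved. The work goes in short steps, Python scripts to look and compute and a tool call to move; the robot and the scene stay as the last step left them, time stands still between calls to the robot, and variables do not carry over. Pictures are saved under pics/ and viewed, at most 10 in all, crops included, and the job is handed in when it is done.

Besides the shell and the picture viewer there is one more tool, called after ">>>" as name([rows], argument=value, ...), one row to a line, values as JSON. drive_tool: Moves the arm, as the interface text tells. Its arguments: {"type":"object","properties":{"steps":{"type":"array"},"squeeze":{"type":"number"}},"required":["steps"]}

```bash
mkdir -p pics
cat > h.py <<'E'
import numpy as np, cv2
from rig import r, cams, nets
from scipy.spatial.transform import Rotation as R
def pose(s=None):
    s=s or r.get_state(); T=np.eye(4); w,x,y,z=s['orientation']
    T[:3,:3]=R.from_quat([x,y,z,w]).as_matrix(); T[:3,3]=s['eef_pos']; return T
def shot(n):
    P=pose(); d=cams.get_image(n)
    d['T']=P@np.array(d['hand_eye']) if n=='wrist' else np.array(d['cam_to_world']); return d
def w(d,p): return (d['T']@np.r_[p,1])[:3]
def save(d,f): cv2.imwrite('pics/'+f,d['img'][:,:,::-1])
def proj(d,p):
    c=np.linalg.inv(d['T'])@np.r_[p,1]; u=c[:2]/c[2]; u=u*(1+d['k1']*(u@u)); m=np.array(d['mtx']); return (m[:2,:2]@u+m[:2,2])
E
python3 - <<'E'
from h import *
np.set_printoptions(precision=4,suppress=True)
s=r.get_state(); print(s); print(pose())
for n in ('top','side'):
    d=shot(n); save(d,n+'1.png'); print(n,d['T'])
    for l in ('selector','lever_grip','gauge_pin','ferrule_small','ferrule_medium','ferrule_large','die_top_left','die_top_middle','die_top_right'):
        for o in nets.place_of(l,d)[:3]: 
            p=w(d,o['location']); print(l,round(o['p'],2),p,proj(d,p))
E
```

```text
{'t': 0.0, 'q': array([ 1.0124,  0.4352,  0.025 ,  1.5741, -0.0116,  1.134 , -0.0751]), 'qd': array([-0.0002, -0.0001, -0.0005, -0.0018, -0.0005, -0.0011, -0.002 ]), 'joint_torque': array([ -0.0007, -66.786 ,   0.9847, -31.4468,  -0.0608,   0.0426,
         0.0002]), 'eef_pos': array([ 0.2749, -0.5608,  0.2259]), 'orientation': array([-0.0008,  0.9741,  0.2259, -0.0002]), 'force': array([ 0.2528, -0.3248, -0.032 ]), 'torque': array([-0.015 , -0.0239, -0.0136]), 'finger_force': 0.0, 'gripper_width': 0.996584103024512}
[[ 0.8979  0.4402 -0.0008  0.2749]
 [ 0.4402 -0.8979  0.0013 -0.5608]
 [-0.0001 -0.0016 -1.      0.2259]
 [ 0.      0.      0.      1.    ]]
top [[-0.0074 -0.9801  0.1982  0.2596]
 [-0.9999  0.0046 -0.0142  0.0212]
 [ 0.013  -0.1983 -0.9801  1.4282]
 [ 0.      0.      0.      1.    ]]
selector 0.75 [0.428  0.0309 0.0046] [269.3037 245.0986]
selector 0.3 [ 0.5148 -0.386  -0.0021] [405.5282 215.9108]
selector 0.29 [ 0.5105 -0.0561  0.0536] [299.0771 214.6491]
lever_grip 0.93 [ 0.5106 -0.0573  0.0539] [299.4945 214.582 ]
lever_grip 0.15 [0.4263 0.0311 0.0035] [269.2416 245.
[... 1008 characters left out ...]
556 201.8126]
gauge_pin 0.8 [0.3899 0.0386 0.0071] [320.1473 243.7229]
gauge_pin 0.32 [0.6591 0.0224 0.0122] [242.8712 209.8033]
ferrule_small 0.44 [0.3891 0.0318 0.0083] [321.6157 242.0587]
ferrule_small 0.37 [ 0.6339  0.4383 -0.0052] [147.9679 307.2855]
ferrule_medium 0.6 [0.4015 0.133  0.0097] [298.736  261.9165]
ferrule_large 0.66 [ 0.3829 -0.0612  0.0084] [338.8754 224.716 ]
die_top_left 0.75 [0.6498 0.1039 0.0556] [227.1914 212.7585]
die_top_middle 0.81 [0.6606 0.2984 0.049 ] [176.6366 252.5883]
die_top_middle 0.81 [ 0.3999 -0.2668  0.0481] [363.5616 178.5629]
die_top_middle 0.72 [0.4299 0.2918 0.0447] [253.0459 286.461 ]
die_top_right 0.55 [ 0.6394 -0.075   0.0605] [265.8226 182.8453]
```

View pics/top1.png

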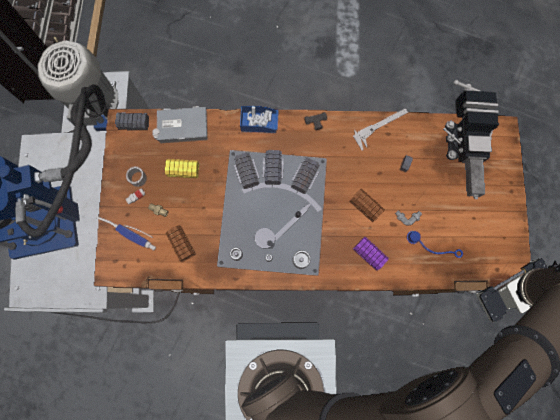

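View pics/side1.png

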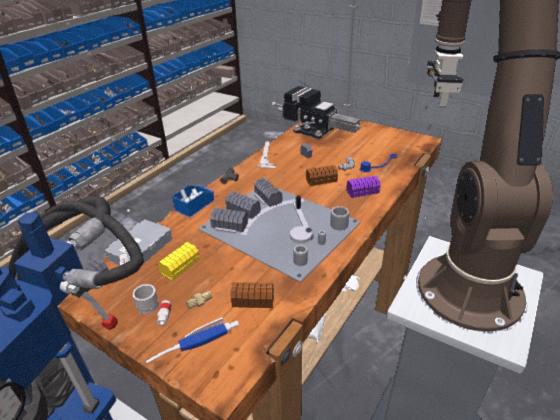

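The top picture shows the selector with its pivot at about (269,241) and the grip at (298,214). The small ferrule appears to be on the gauging pin at (268,257). The large one is on the right pin at (302,259) and the medium one on the left pin at (236,253).

**Die set candidates:**
- Grey blocks in the bays at (246,170), (272,167) and (306,175). These are the real ones.
- Look-alikes to leave alone: yellow (181,168), brown (179,243) and (367,205), purple (370,253).
- A loose grey block near the bench's back-left edge at (131,121), which is not in a bay.

**Grip candidates:** only the black upright at (298,214).

I'll move to a hover for a close look.

>>> drive_tool([
  [[0,0,0],[2.2,-2.0,0],1],
  [[0,0,0],[2.2,-2.0,0],1],
  [[0,0,0],[2.2,-2.0,0],1],
  [[0,0,0],[2.2,-2.0,0],1],
  [[0,0,0],[2.2,-2.0,0],1],
  [[0,0,0],[2.2,-2.0,0],1],
  [[0,0,0],[2.2,-2.0,0],1],
  [[0,0,0],[2.2,-2.0,0],1],
  [[0,0,0],[2.2,-2.0,0],1],
  [[0,0,0],[2.2,-2.0,0],1],
  [[0,0,0],[2.2,-2.0,0],1],
  [[0,0,0],[2.2,-2.0,0],1],
  [[0,0,0],[2.2,-2.0,0],1],
  [[0,0,0],[2.2,-2.0,0],1],
  [[0,0,0],[2.2,-2.0,0],1],
  [[0,0,0],[2.2,-2.0,0],1],
  [[0,0,-5.7],[0,0,0],1],
  [[0,0,-5.7],[0,0,0],1],
  [[0,0,-5.7],[0,0,0],1],
  [[0,0,0],[0,0,0],1],
], squeeze=10)

```text
t: 3.0
eef_pos: [0.4504, -0.1189, 0.2268]
orientation: [0.0, 0.929, 0.369, 0.0]
force: [0.3, -0.1, 0.2]
gripper_width: 0.006
finger_force: 0.0
```

Run:
```python
from h import *
np.set_printoptions(precision=4,suppress=True)
s=r.get_state(); print(s['t'],s['q'],s['force'],s['gripper_width']); print(pose(s))
d=shot('wrist'); save(d,'wr1.png')
for l in ('selector','lever_grip','gauge_pin','ferrule_small','ferrule_medium','ferrule_large','die_top_left','die_top_middle','die_top_right'):
        for o in nets.place_of(l,d)[:2]: 
            p=w(d,o['location']); print(l,round(o['p'],2),p,proj(d,p))
```

```text
3.0 [ 0.3842  0.1959 -0.2811  1.9261  0.0632  1.0278 -0.7394] [ 0.2526 -0.061   0.1807] 0.00593699291012108
[[ 0.7277  0.6859  0.0002  0.4504]
 [ 0.6859 -0.7277 -0.0001 -0.1189]
 [ 0.      0.0002 -1.      0.2268]
 [ 0.      0.      0.      1.    ]]
selector 0.78 [ 0.4304  0.0269 -0.0043] [178.3109 105.9075]
lever_grip 0.6 [ 0.5125 -0.0517  0.0511] [275.9907  96.6493]
lever_grip 0.34 [0.3913 0.0307 0.0046] [151.9988 129.1731]
gauge_pin 0.78 [0.3832 0.0297 0.0054] [148.1453 135.112 ]
ferrule_small 0.74 [0.3903 0.0302 0.0051] [151.6625 130.1764]
ferrule_medium 0.89 [0.3985 0.1234 0.0111] [87.4776 65.2113]
ferrule_large 0.69 [ 0.3822 -0.0675  0.0077] [211.3647 192.8648]
ferrule_large 0.36 [ 0.5114 -0.0525  0.0515] [275.7852  98.0692]
die_top_middle 0.72 [ 0.5417 -0.2634  0.0464] [435.5722 217.1428]
die_top_right 0.96 [ 0.634  -0.079   0.0573] [388.2532  17.7969]
die_top_right 0.32 [0.3856 0.0286 0.0058] [149.9649 134.1803]
```

View pics/wr1.png

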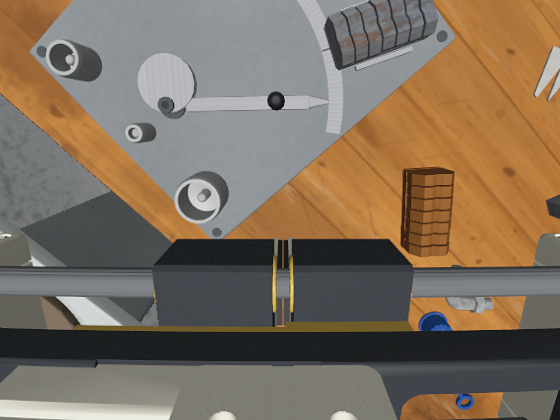

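The close crop shows the small ferrule on the gauging pin at (140,132), with the large one at (200,195) and the medium one at (72,60). The black grip is at (276,100). The grip is 115 mm from the pivot, as specified, and the lever is at about 0.10. Next I'll go down behind the grip.

>>> drive_tool([
  [[0,0,0],[2.4,-0.3,0],1],
  [[0,0,0],[2.4,-0.3,0],1],
  [[0,0,0],[0,0,3.6],1],
  [[0,0,0],[0,0,3.6],1],
  [[0,0,0],[0,0,3.6],1],
  [[0,0,0],[0,0,3.6],1],
  [[0,0,0],[0,0,3.6],1],
  [[0,0,0],[0,0,0],1],
  [[0,0,0],[0,0,0],1],
])

```text
t: 4.4
eef_pos: [0.4811, -0.0816, 0.047]
orientation: [-0.0, 0.93, 0.368, -0.001]
force: [-0.3, -0.1, 0.4]
gripper_width: 0.004
finger_force: 0.0
```

Run:
```python
from h import *
np.set_printoptions(precision=4,suppress=True)
P=pose(); print(P); d=shot('top'); 
print('tcp px',proj(d,P[:3,3]))
c=d['img'][180:280,210:340]; cv2.imwrite('pics/t2.png',cv2.resize(c[:,:,::-1],None,fx=5,fy=5,interpolation=cv2.INTER_CUBIC))
piv=np.array([.4295,.029]); g=np.array([.5105,-.053])
print(P[:3,:3].T@np.r_[g-P[:2,3],0], 'pivot in tool',P[:3,:3].T@np.r_[piv-P[:2,3],0])
```

```text
[[ 0.7288  0.6848 -0.0013  0.4811]
 [ 0.6848 -0.7288  0.0002 -0.0816]
 [-0.0008 -0.001  -1.      0.047 ]
 [ 0.      0.      0.      1.    ]]
tcp px [307.8471 224.956 ]
[ 0.041  -0.0007 -0.    ] pivot in tool [ 0.0381 -0.1159  0.0001]
```

View pics/t2.png

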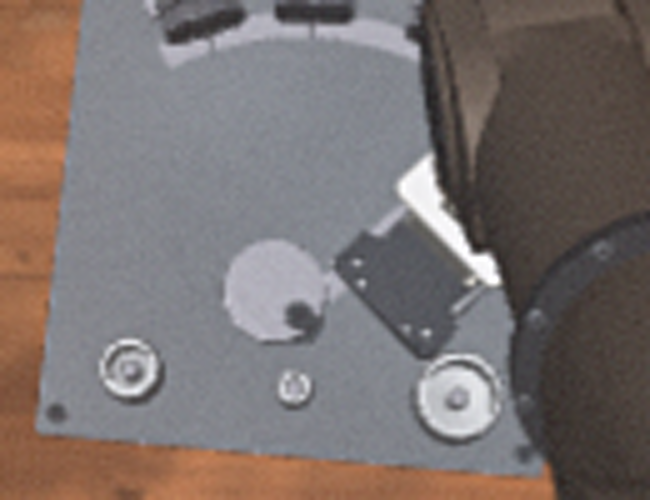

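The fingers are 41 mm behind the grip, with clearance all round. I'll make contact and follow the arc slowly.

>>> drive_tool([
  [[0,0,0],[0.55,0,0],1],
  [[0,0,0],[0.55,0,0],1],
  [[0,0,0],[0.55,0,0],1],
  [[0,0,0],[0.55,0,0],1],
  [[0,0,-1.72],[0.35,0.05,0],1],
  [[0,0,-1.72],[0.35,0.05,0],1],
  [[0,0,-1.72],[0.35,0.05,0],1],
  [[0,0,-1.72],[0.35,0.05,0],1],
  [[0,0,-1.72],[0.35,0.05,0],1],
  [[0,0,-1.72],[0.35,0.05,0],1],
  [[0,0,-1.72],[0.35,0.05,0],1],
  [[0,0,-1.72],[0.35,0.05,0],1],
  [[0,0,-1.72],[0.35,0.05,0],1],
  [[0,0,-1.72],[0.35,0.05,0],1],
  [[0,0,-1.72],[0.35,0.05,0],1],
  [[0,0,-1.72],[0.35,0.05,0],1],
  [[0,0,-1.72],[0.35,0.05,0],1],
  [[0,0,-1.72],[0.35,0.05,0],1],
  [[0,0,-1.72],[0.35,0.05,0],1],
  [[0,0,-1.72],[0.35,0.05,0],1],
])

```text
t: 6.45
eef_pos: [0.5349, -0.0248, 0.0467]
orientation: [0.0, 0.815, 0.58, -0.0]
force: [-0.3, -0.5, -0.6]
gripper_width: 0.003
finger_force: 0.5
```

```bash
cat > m.py <<'E'
from h import *
import sys
np.set_printoptions(precision=4,suppress=True)
s=r.get_state();P=pose(s); print(s['t'],s['force'],'\n',P)
piv=np.array([.4295,.029]); 
v=P[:3,:3].T@np.r_[P[:2,3]-piv,0]; print('tcp rel pivot tool axes',v, 'push joint est',np.arctan2(*(P[:2,3]-piv)[::-1])+.018/.116+.89, 'tool x bearing',np.arctan2(P[1,0],P[0,0]))
for n in ('side','top'):
  d=shot(n)
  for o in nets.place_of('lever_grip',d)[:2]:
    p=w(d,o['location']); b=np.arctan2(*(p[:2]-piv)[::-1]); print(n,round(o['p'],2),p,'rad',np.hypot(*(p[:2]-piv)),'joint',b+.89, 'in tool',P[:3,:3].T@(p-P[:3,3]))
  x,y={'side':(210,130),'top':(210,160)}[n]
  c=d['img'][y:y+130,x:x+170]; cv2.imwrite('pics/%s_%s.png'%(n,sys.argv[1]),cv2.resize(c[:,:,::-1],None,fx=4.5,fy=4.5,interpolation=cv2.INTER_CUBIC))
E
python3 m.py a
```

```text
6.45 [-0.3117 -0.4944 -0.585 ] 
 [[ 0.3276  0.9448  0.      0.5349]
 [ 0.9448 -0.3276 -0.0001 -0.0248]
 [-0.0001  0.     -1.      0.0467]
 [ 0.      0.      0.      1.    ]]
tcp rel pivot tool axes [-0.0163  0.1172  0.    ] push joint est 0.5733045131974301 tool x bearing 1.2369922788393533
side 0.68 [ 0.5412 -0.0028  0.0507] rad 0.11612360313066582 joint 0.6124592354343915 in tool [ 0.0228 -0.0013 -0.004 ]
side 0.47 [0.3887 0.0389 0.0093] rad 0.04197570518624538 joint 3.7928720782147747 in tool [ 0.0123 -0.159   0.0375]
```

View pics/side_a.png

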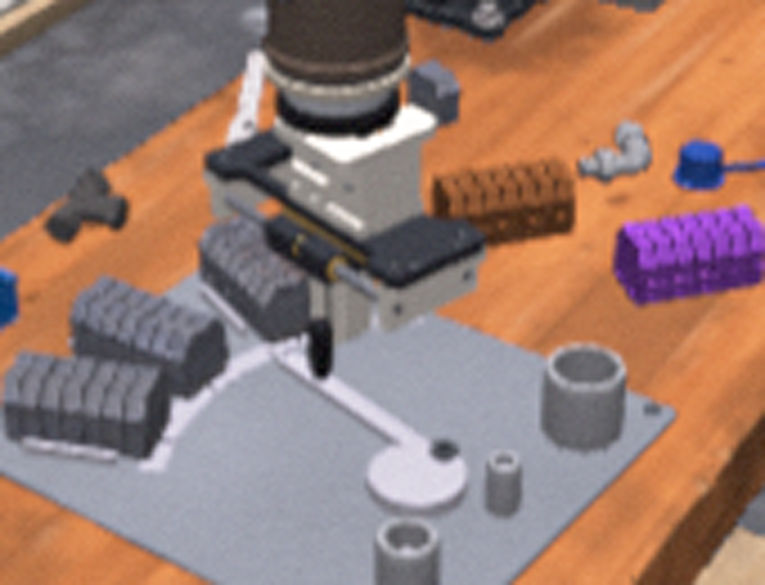

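The fingers are pushing the grip cleanly and the lever is at about 0.6. The dies, at lower left in the crop, are clear of the gripper. I'll continue the arc to about 1.06.

>>> drive_tool([
  [[0,0,-1.72],[0.35,0.05,0],1],
  [[0,0,-1.72],[0.35,0.05,0],1],
  [[0,0,-1.72],[0.35,0.05,0],1],
  [[0,0,-1.72],[0.35,0.05,0],1],
  [[0,0,-1.72],[0.35,0.05,0],1],
  [[0,0,-1.72],[0.35,0.05,0],1],
  [[0,0,-1.72],[0.35,0.05,0],1],
  [[0,0,-1.72],[0.35,0.05,0],1],
  [[0,0,-1.72],[0.35,0.05,0],1],
  [[0,0,-1.72],[0.35,0.05,0],1],
  [[0,0,-1.72],[0.35,0.05,0],1],
  [[0,0,-1.72],[0.35,0.05,0],1],
  [[0,0,-1.72],[0.35,0.05,0],1],
  [[0,0,-1.72],[0.35,0.05,0],1],
  [[0,0,0],[0,0,0],1],
])

```text
t: 8.15
eef_pos: [0.5486, 0.023, 0.0468]
orientation: [-0.0, 0.676, 0.737, 0.0]
force: [0.2, -0.4, -0.4]
gripper_width: 0.01
finger_force: 0.0
```

```bash
python3 m.py b
```

```text
8.15 [ 0.1769 -0.3983 -0.3995] 
 [[-0.0861  0.9963  0.0003  0.5486]
 [ 0.9963  0.0861  0.0006  0.023 ]
 [ 0.0005  0.0004 -1.      0.0468]
 [ 0.      0.      0.      1.    ]]
tcp rel pivot tool axes [-0.0163  0.1182  0.    ] push joint est 0.9944603168718708 tool x bearing 1.656973947523339
side 0.57 [0.5444 0.0443 0.0499] rad 0.11591667775701553 joint 1.0227211151155846 in tool [ 0.0217 -0.0024 -0.0031]
side 0.28 [ 0.6335 -0.0736  0.0102] rad 0.22836036580880895 joint 0.42396115609546847 in tool [-0.1035  0.0762  0.0365]
top 0.4 [ 0.6347 -0.0817  0.0548] rad 0.23318305344620208 joint 0.3951792871832912 in tool [-0.1117  0.0767 -0.008 ]
```

>>> drive_tool([
  [[0,0,-1.15],[0.23,0.03,0],1],
  [[0,0,-1.15],[0.23,0.03,0],1],
  [[0,0,-1.15],[0.23,0.03,0],1],
  [[0,0,-1.15],[0.23,0.03,0],1],
  [[0,0,-1.15],[0.23,0.03,0],1],
  [[0,0,-0.57],[0.12,0.015,0],1],
  [[0,0,-0.57],[0.12,0.015,0],1],
  [[0,0,0],[0,0,0],1],
])

```text
t: 9.15
eef_pos: [0.5484, 0.0364, 0.0467]
orientation: [-0.0, 0.631, 0.776, 0.0]
force: [0.5, -0.8, -0.4]
gripper_width: 0.009
finger_force: 0.0
```

>>> drive_tool([
  [[0,0,-0.57],[0.1,0.01,0],1],
  [[0,0,0],[0,0,0],1],
])

```text
t: 9.35
eef_pos: [0.5483, 0.0372, 0.0467]
orientation: [0.0, 0.627, 0.779, -0.0]
force: [0.6, -0.0, -0.2]
gripper_width: 0.002
finger_force: 0.2
```

>>> drive_tool([
  [[0,0,-0.57],[0.1,0.01,0],1],
  [[0,0,0],[0,0,0],1],
])

```text
t: 9.55
eef_pos: [0.5482, 0.0382, 0.0467]
orientation: [0.0, 0.623, 0.782, 0.0]
force: [0.9, -0.2, -0.2]
gripper_width: 0.004
finger_force: 0.3
```

>>> drive_tool([
  [[0,0,-0.57],[0.1,0.01,0],1],
  [[0,0,0],[0,0,0],1],
])

```text
t: 9.75
eef_pos: [0.548, 0.0393, 0.0467]
orientation: [-0.0, 0.619, 0.785, -0.0]
force: [0.7, -0.1, -0.5]
gripper_width: 0.009
finger_force: 0.3
```

>>> drive_tool([
  [[0,0,-0.57],[0.1,0.01,0],1],
  [[0,0,-0.57],[0.1,0.01,0],1],
  [[0,0,0],[0,0,0],1],
])

```text
t: 10.05
eef_pos: [0.5477, 0.0414, 0.0467]
orientation: [-0.0, 0.612, 0.791, 0.0]
force: [0.2, 0.3, -0.2]
gripper_width: 0.003
finger_force: 0.2
```

>>> drive_tool([
  [[0,0,-0.57],[0.1,0.01,0],1],
  [[0,0,0],[0,0,0],1],
])

```text
t: 10.25
eef_pos: [0.5475, 0.0422, 0.0467]
orientation: [-0.0, 0.608, 0.794, -0.0]
force: [0.9, -1.3, -0.3]
gripper_width: 0.005
finger_force: 0.3
```

>>> drive_tool([
  [[0,0,-0.3],[0.05,0.01,0],1],
  [[0,0,0],[0,0,0],1],
])

```text
t: 10.45
eef_pos: [0.5475, 0.0426, 0.0467]
orientation: [-0.0, 0.606, 0.796, -0.0]
force: [1.1, -1.0, 0.2]
gripper_width: 0.006
finger_force: 0.4
```

>>> drive_tool([
  [[0,0,-0.3],[0.05,0.01,0],1],
  [[0,0,0],[0,0,0],1],
])

```text
t: 10.65
eef_pos: [0.5475, 0.0432, 0.0467]
orientation: [0.0, 0.604, 0.797, -0.0]
force: [1.8, -1.5, 0.1]
gripper_width: 0.008
finger_force: 0.5
```

The force is starting to rise, so I'll continue in half-millimetre steps.

>>> drive_tool([
  [[0,0,-0.2],[0.05,0,0],1],
  [[0,0,0],[0,0,0],1],
])

```text
t: 10.85
eef_pos: [0.5474, 0.0437, 0.0467]
orientation: [0.0, 0.602, 0.798, 0.0]
force: [0.4, -0.4, -0.6]
gripper_width: 0.003
finger_force: 0.5
```

>>> drive_tool([
  [[0,0,-0.2],[0.05,0,0],1],
  [[0,0,0],[0,0,0],1],
])

```text
t: 11.05
eef_pos: [0.5473, 0.0441, 0.0467]
orientation: [0.0, 0.601, 0.799, -0.0]
force: [0.9, -1.0, 0.5]
gripper_width: 0.006
finger_force: 0.6
```

>>> drive_tool([
  [[0,0,0],[0.05,0,0],1],
  [[0,0,0],[0,0,0],1],
])

```text
t: 11.25
eef_pos: [0.5472, 0.0445, 0.0468]
orientation: [0.0, 0.601, 0.799, 0.0]
force: [1.6, -1.6, 0.0]
gripper_width: 0.004
finger_force: 0.8
```

>>> drive_tool([
  [[0,0,0],[0.05,0,0],1],
  [[0,0,0],[0,0,0],1],
])

```text
t: 11.45
eef_pos: [0.5471, 0.045, 0.0467]
orientation: [0.0, 0.601, 0.799, 0.0]
force: [1.8, -0.8, -0.8]
gripper_width: 0.006
finger_force: 1.0
```

>>> drive_tool([
  [[0,0,-0.3],[0.05,0,0],1],
  [[0,0,-0.3],[0.05,0,0],1],
  [[0,0,0],[0,0,0],1],
])

```text
t: 11.75
eef_pos: [0.5469, 0.0459, 0.0468]
orientation: [0.0, 0.597, 0.802, 0.0]
force: [2.5, -2.5, 0.3]
gripper_width: 0.006
finger_force: 1.5
```

>>> drive_tool([
  [[0,0,-0.2],[0.05,0,0],1],
  [[0,0,-0.2],[0.05,0,0],1],
  [[0,0,0],[0,0,0],1],
])

```text
t: 12.05
eef_pos: [0.5467, 0.0468, 0.0468]
orientation: [0.0, 0.594, 0.805, 0.0]
force: [3.1, -3.0, 0.1]
gripper_width: 0.004
finger_force: 1.9
```

```bash
python3 m.py c
```

```text
12.05 [ 3.0783 -2.9814  0.1126] 
 [[-0.2945  0.9557  0.0005  0.5467]
 [ 0.9557  0.2945 -0.0003  0.0468]
 [-0.0004  0.0004 -1.      0.0468]
 [ 0.      0.      0.      1.    ]]
tcp rel pivot tool axes [-0.0175  0.1173  0.0001] push joint est 1.1955871893988497 tool x bearing 1.8696942468913695
side 0.61 [0.3878 0.0333 0.0085] rad 0.04191234398761045 joint 3.929179507223589 in tool [ 0.0339 -0.1559  0.0382]
side 0.6 [0.5395 0.0678 0.0542] rad 0.11663868319747091 joint 1.2291228776692793 in tool [ 0.0222 -0.0007 -0.0074]
```

View pics/side_c.png

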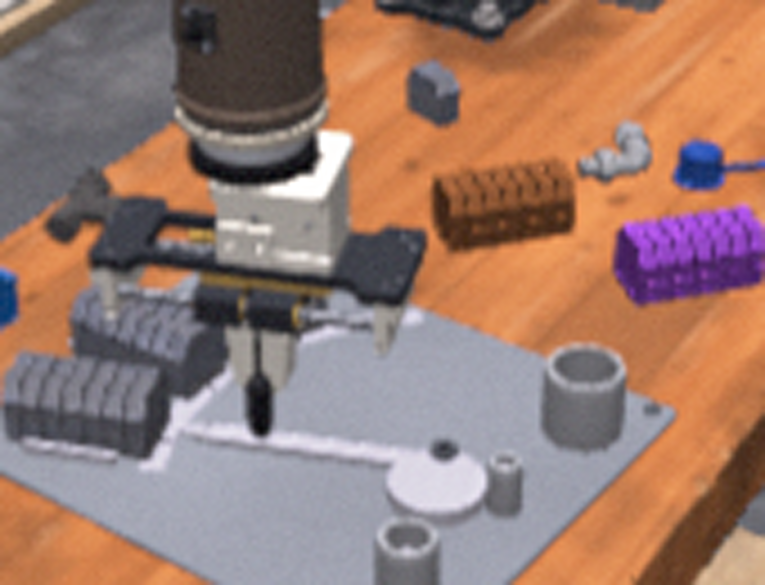

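The lever now lies against the stop, with the cam touching the small ferrule at about (490,480) in the crop. The push is about 4 N, so I'll firm it up to about 6 N.

>>> drive_tool([
  [[0,0,0],[0.05,0,0],1],
  [[0,0,0],[0.05,0,0],1],
  [[0,0,0],[0,0,0],1],
])

```text
t: 12.55
eef_pos: [0.5466, 0.0475, 0.0468]
orientation: [0.0, 0.594, 0.804, 0.0]
force: [3.7, -4.3, -0.6]
gripper_width: 0.007
finger_force: 2.4
```

>>> drive_tool([
  [[0,0,0],[0.05,0,0],1],
  [[0,0,0],[0.05,0,0],1],
  [[0,0,0],[0,0,0],1],
])

```text
t: 12.85
eef_pos: [0.5464, 0.048, 0.0468]
orientation: [0.001, 0.594, 0.804, -0.0]
force: [4.5, -5.6, -0.4]
gripper_width: 0.011
finger_force: 2.9
```

The tangential push is about 6.7 N and the lever has stopped. I'll back straight off and lift.

>>> drive_tool([
  [[0,0,0],[-0.5,0,0],1],
  [[0,0,0],[-1,0,0],1],
  [[0,0,0],[-1.5,0,0],1],
  [[0,0,0],[-1,0,0],1],
  [[0,0,0],[0,0,-3],1],
  [[0,0,0],[0,0,-3],1],
  [[0,0,0],[0,0,-4],1],
  [[0,0,0],[0,0,-4],1],
  [[0,0,0],[0,0,0],1],
  [[0,0,0],[0,0,0],1],
])

```text
t: 13.85
eef_pos: [0.5581, 0.0098, 0.1874]
orientation: [0.001, 0.594, 0.804, 0.0]
force: [-0.4, -0.6, -1.1]
gripper_width: 0.008
finger_force: 0.0
```

```bash
cat > n.py <<'E'
from h import *
np.set_printoptions(precision=4,suppress=True)
s=r.get_state();P=pose(s); print(s['t'],s['force'],'\n',P)
piv=np.array([.4295,.029]); 
for n in ('side','wrist'):
  d=shot(n)
  for l in ('lever_grip','die_top_left','die_top_middle'):
   for o in nets.place_of(l,d)[:3]:
    p=w(d,o['location']); q=p[:2]-piv
    if np.hypot(*q)<.28: print(n,l,round(o['p'],2),p,'rad',np.hypot(*q),'joint',np.arctan2(q[1],q[0])+.89)
  save(d,n+'_n.png')
t=np.array([.649,.0995,.077]); print('shift to target cm',100*P[:3,:3].T@(t-P[:3,3]))
E
python3 n.py
```

```text
13.85 [-0.3691 -0.6291 -1.0624] 
 [[-0.2933  0.956   0.0017  0.5581]
 [ 0.956   0.2933 -0.0003  0.0098]
 [-0.0007  0.0016 -1.      0.1874]
 [ 0.      0.      0.      1.    ]]
side lever_grip 0.77 [0.5388 0.069  0.0525] rad 0.11638581766278691 joint 1.2405110963147425
side die_top_left 0.77 [0.6495 0.1026 0.0525] rad 0.23198256462899997 joint 1.212918212036969
side die_top_middle 0.94 [0.6619 0.0147 0.0565] rad 0.23282108276551447 joint 0.828697664450075
wrist lever_grip 0.92 [0.5401 0.062  0.0512] rad 0.11541949185762293 joint 1.179759867807145
wrist lever_grip 0.28 [0.3874 0.0314 0.0055] rad 0.042155050378230606 joint 3.9734584367516357
wrist die_top_left 0.84 [0.6492 0.0962 0.0554] rad 0.22972319587068463 joint 1.1868578404419816
wrist die_top_left 0.37 [0.4314 0.0293 0.    ] rad 0.0019345948049593062 joint 1.0312827117648167
wrist die_top_middle 0.92 [0.6545 0.0215 0.0549] rad 0.2251316317686396 joint 0.8565219489229685
shift to target cm [ 5.9136 11.3016 11.0533]
```

View pics/wrist_n.png

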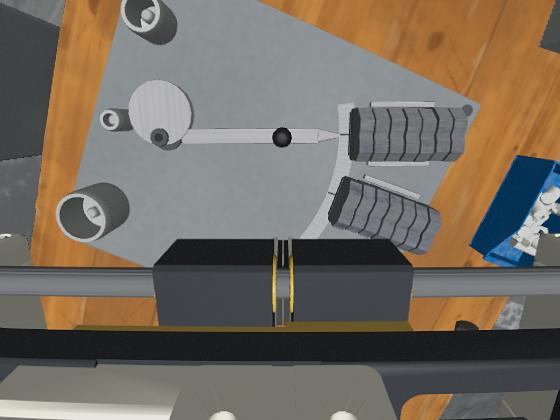

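The cam rests on the small ferrule at (120,120) and the lever tip at (345,134) meets the index mark of the left die set at (410,135). The measured joint value is 1.18 to 1.24. Now I'll point at that die set.

>>> drive_tool([
  [[0,0,0],[1.5,2.8,0],1],
  [[0,0,0],[1.5,2.8,0],1],
  [[0,0,0],[1.5,2.8,0],1],
  [[0,0,0],[1.4,2.9,0],1],
  [[0,0,0],[0,0,3],1],
  [[0,0,0],[0,0,3],1],
  [[0,0,0],[0,0,2],1],
  [[0,0,0],[0,0,1],1],
  [[0,0,0],[0,0,0],1],
  [[0,0,0],[0,0,0],1],
])

```text
t: 15.25
eef_pos: [0.6487, 0.1006, 0.0975]
orientation: [0.0, 0.594, 0.804, 0.0]
force: [0.1, 0.4, 0.5]
gripper_width: 0.008
finger_force: 0.0
```

```bash
sed -i "s/('lever_grip','die_top_left','die_top_middle')/('lever_grip','die_top_left')/" n.py; python3 n.py
```

```text
15.25 [0.1125 0.3625 0.4826] 
 [[-0.2944  0.9557  0.0009  0.6487]
 [ 0.9557  0.2944  0.0004  0.1006]
 [ 0.0001  0.001  -1.      0.0975]
 [ 0.      0.      0.      1.    ]]
side lever_grip 0.88 [0.538  0.0673 0.0519] rad 0.11504519025488 joint 1.2294646882284492
side die_top_left 0.87 [0.6468 0.1028 0.0541] rad 0.22953487576427772 joint 1.217323876450791
side die_top_left 0.34 [0.6495 0.1016 0.0086] rad 0.2316522599085204 joint 1.208856986596129
wrist lever_grip 0.81 [0.5399 0.0624 0.0508] rad 0.11536338998130077 joint 1.183947011299321
wrist die_top_left 0.61 [0.651  0.0973 0.0564] rad 0.23184687299699358 joint 1.189165789354754
shift to target cm [-0.114  -0.0066  2.0522]
```

View pics/side_n.png

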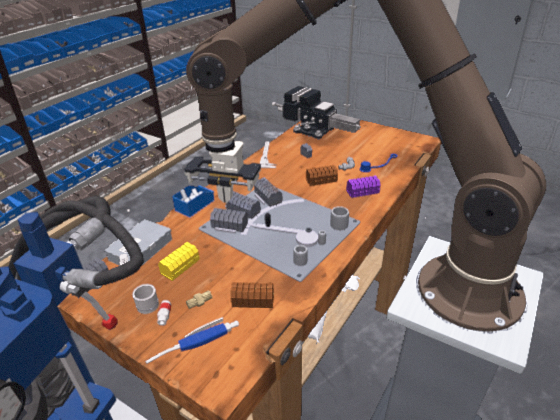

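The fingertips are above the left die set at about (228,207) and the lever is still at its stop. I'll lower the last 2 cm and hold.

>>> drive_tool([
  [[0,0,0],[-0.1,0,0.7],1],
  [[0,0,0],[0,0,0.7],1],
  [[0,0,0],[0,0,0.6],1],
  [[0,0,0],[0,0,0],1],
  [[0,0,0],[0,0,0],1],
  [[0,0,0],[0,0,0],1],
  [[0,0,0],[0,0,0],1],
  [[0,0,0],[0,0,0],1],
  [[0,0,0],[0,0,0],1],
  [[0,0,0],[0,0,0],1],
  [[0,0,0],[0,0,0],1],
  [[0,0,0],[0,0,0],1],
  [[0,0,0],[0,0,0],1],
  [[0,0,0],[0,0,0],1],
  [[0,0,0],[0,0,0],1],
  [[0,0,0],[0,0,0],1],
  [[0,0,0],[0,0,0],1],
  [[0,0,0],[0,0,0],1],
  [[0,0,0],[0,0,0],1],
  [[0,0,0],[0,0,0],1],
])

```text
t: 17.55
eef_pos: [0.6485, 0.0994, 0.0767]
orientation: [0.0, 0.594, 0.804, 0.0]
force: [0.4, -0.0, 0.0]
gripper_width: 0.008
finger_force: 0.0
```

>>> drive_tool([
  [[0,0,0],[0,0,0],1],
  [[0,0,0],[0,0,0],1],
  [[0,0,0],[0,0,0],1],
  [[0,0,0],[0,0,0],1],
  [[0,0,0],[0,0,0],1],
  [[0,0,0],[0,0,0],1],
  [[0,0,0],[0,0,0],1],
  [[0,0,0],[0,0,0],1],
  [[0,0,0],[0,0,0],1],
  [[0,0,0],[0,0,0],1],
  [[0,0,0],[0,0,0],1],
  [[0,0,0],[0,0,0],1],
  [[0,0,0],[0,0,0],1],
  [[0,0,0],[0,0,0],1],
  [[0,0,0],[0,0,0],1],
  [[0,0,0],[0,0,0],1],
  [[0,0,0],[0,0,0],1],
  [[0,0,0],[0,0,0],1],
  [[0,0,0],[0,0,0],1],
  [[0,0,0],[0,0,0],1],
])

```text
t: 19.55
eef_pos: [0.6485, 0.0993, 0.0767]
orientation: [0.0, 0.594, 0.804, -0.0]
force: [0.9, -1.1, 0.9]
gripper_width: 0.005
finger_force: 0.0
```

```bash
python3 -c "
from rig import r
s=r.get_state(); print(s['t'],s['eef_pos'],s['force']); print(r.close_job())"
```

```text
19.55 [0.64853442 0.0993417  0.07670727] [ 0.85744273 -1.1359917   0.90344598]
the job is handed in; nothing more can be done
None
```

The small ferrule is on the gauging pin: the lever is left at its stop (about 1.2 rad) facing the left die set, the fingertips have held about 2 cm above the middle of its top for over three seconds and are still there, and the job is handed in at 19.6 s.

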